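# Pack the clamped bao board end piece

### The job

The overhanging straight edge of the clamped mahogany end piece needs support before it is drilled. Of the four wooden packers, pick the one that fills the opening under that edge in both width and height with only a little play, and slide it lengthwise into the opening, between the two steel brackets, until it is fully home against the block at the back. Leave it there lying flat on the bench, and leave the other packers and the tools where they are.

Things in the scene. Friction and masses are not known exactly. Their poses are not given: they have to be found in the camera images.
- fixture: fixed: D-shaped mahogany end piece, 120 mm wide, 110 deep, 26 thick, underside 21 mm and top 47 mm above the bench, held by a red toggle clamp (190 mm tall, all of it 60 mm or more behind the straight edge). Under the straight edge is an opening. Origin: on the bench (z = 0) under the middle of the straight edge; x axis: level, into the opening; y: across it; z: up
- mouth (a point): middle of the opening under the straight edge, 10.5 mm above the bench. The opening is 49 mm wide and 21 mm high, floored by the bench, its sides two grey steel corner brackets whose flared lips stand 16 mm out in front of the straight edge, 59 mm apart there and 21 mm high. Axes as the fixture
- stop (a point): middle of the face of the plywood block that closes the opening at the back, 55 mm in from the straight edge, 10.5 mm above the bench. Axes as the fixture
- packer_a: a loose plain pale hardwood packer (flat rectangular block) lying flat on the bench, 130 mm long (its x axis), 44 mm wide (y), 26 mm thick (z); origin at the centre of the block
- packer_b: a loose plain pale hardwood packer (flat rectangular block) lying flat on the bench, 130 mm long (its x axis), 60 mm wide (y), 18 mm thick (z); origin at the centre of the block
- packer_c: a loose plain pale hardwood packer (flat rectangular block) lying flat on the bench, 130 mm long (its x axis), 44 mm wide (y), 18 mm thick (z); origin at the centre of the block
- packer_d: a loose plain pale hardwood packer (flat rectangular block) lying flat on the bench, 130 mm long (its x axis), 44 mm wide (y), 12 mm thick (z); origin at the centre of the block
- sander: bystander: yellow battery sander standing on its black pad, about 165 x 100 x 136 mm tall; origin at the centre of its underside
- tape: bystander: green plastic tape measure lying on its side, 72 x 66 x 34 mm; origin at the centre of its underside
- spade_bit: bystander: steel spade bit lying flat, 155 mm long along its x axis, 28 mm wide blade at +x, 7 mm high; origin on its underside near the middle of its length
- screwdriver: bystander: screwdriver lying along its x axis, handle to -x, about 200 mm long and 30 mm high; origin at the underside

How it is judged:
At the end, for the whole second after the job is handed in: The 44 x 18 mm packer lies flat, at rest, lengthwise in the opening (within 7 degrees, 8 mm sideways), its inner end within 6 mm of the plywood block. The other packers, sander, tape measure, spade bit and screwdriver end within 30 mm of where they started (x of packer_c in the frame of fixture between -0.016 and -0.004 m and y of packer_c in the frame of fixture between -0.008 and 0.008 m and height (world z) of packer_c below 0.013 m and angle between the x axis of packer_c and the x axis of fixture, either way round below 0.12 rad and linear speed of packer_c below 0.02 m/s and distance of each of packer_a, packer_b, packer_d, sander, tape, spade_bit, screwdriver from where it was at the start of the episode below 0.03 m); the robot touches nothing.
It also fails if it takes over 40 s, if anything falls off the work surface, if the arm or the gripper's body presses on something with over 40 N, if the wrist force passes 120 N, or if a joint passes its speed limit or range.

### The arm

A 6-joint arm with a two-finger parallel gripper is mounted at the origin on the work surface. World frame = base frame: x ahead of the robot, y to its left, z up, the work surface at z = 0. Lengths are in m, angles in rad, forces in N, time in s.
With the tool pointing down it reaches from about 0.325 to 0.875 m from the base axis. Payload 4.4 kg.
Tool frame: the origin (TCP) lies midway between the tips of the shut fingers; the grasp point (between the pads) lies 19 mm behind it (ctrl.hold_point_z is the distance from the TCP to the grasp point, in m); z points along the fingers, y is the line along which they close (so a half turn about z gives the same grasp; the last joint's range is limited). The gripper opens to 85 mm and grips with 20 to 120 N. Pads are 22 mm wide; open, the fingers measure 114 mm over their backs; the gripper's body (76 mm by 85 mm) begins 54 mm behind the grasp point. The pads swing forward as they close: fully open they stand 13 mm farther back than shut.
Start: joints at [1, 0.207, 1.542, -0, 1.393, -0.15], TCP at [0.235, 0.525, 0.21] pointing down, gripper open.
Joint ranges: [-2.73, 2.73], [-0.86, 2.22], [0.23, 2.46], [-1.11, 4.25], [0.08, 2.63], [-2.82, 2.82]. Speed limits (rad/s): [2.79, 2.79, 3.14, 3.14, 3.14, 3.14].

### API

Orientations are given as a unit quaternion [w, x, y, z].
In Python, from station import ctrl gives the robot as it stands.
- The arm moves only by the tool step_arm, never from a script. Its argument "deltas" is a list of rows, each an object with "offset": the shift along the tool's x, y, z in m, a list of three; "dr": the turn, a rotation vector about the tool's x, y, z in rad, a list of three; "gripper": the finger opening in m, from 0 to 0.0854. In form: [{"offset": [x, y, z], "dr": [rx, ry, rz], "gripper": gripper}, ...]. A call has 1 to 12 rows; each row is the pose to reach, as a shift and turn from the pose commanded when the call began, along the tool's axes at that moment; what a row does not reach only later rows make up. A row lasts 1/12 s, in which the tool goes at most 41.7 mm and 7.16 degrees, less where a joint would pass 70% of its speed; a pose out of reach is approached as far as the arm can. A call with a gripper value outside its range is refused whole. The fingers move at their own pace and stop on an object; "newtons" is the grip in N (left out, the last holds). Time passes only in rows, so rows that repeat a pose let the fingers close. It gives the time, the measured TCP pose, the force, the opening and the grip force at its end, in the units of the state.
- ctrl.get_state(): the state, without advancing time (a new reading comes with each control period).
- ctrl.read_camera(name): name is "scene" or "top" or "wrist"; returns (picture, depth): 420x560x3 uint8, red, green, blue; 420x560 float32, m along the optical axis (not along the pixel's ray), 0 where there is no reading.
- ctrl.camera_info(name): a dict with "mtx" (3x3 intrinsics, pixels), "R" (3x3) and "t" (3): a world point X has camera coordinates R X + t; the wrist camera has in their place "mount" (4x4, takes a point from camera to tool coordinates, whose origin is the TCP and whose axes are the flange's). Camera axes: x right, y down, z forward; pixel columns grow to the right and rows downward; lengths in m; the calibration is good to about 2 mm. A picture is of the moment at which its call begins: read the wrist's pose just before it. camera_info takes no time and is no camera call.
- ctrl.finish_job(): hands the job in; it is judged then, once.
The state is a dict: "time": time; "joints": joint angles; "joint_vel": joint speeds; "effort": joint torques, N m; "tool_pos": TCP position; "tcp_rot": TCP orientation; "ft_force": force on the tool from outside, world axes, zero at the start; "ft_torque": the same for the moment, N m; "gripper_width": opening from 0.0 (shut) to 1.0 (fully open); "grip_force": force on a finger pad.
Only numpy, scipy, OpenCV 4.12 (cv2) and the standard library are available. Lean on these libraries where they do the work, as an engineer would, in place of code of your own. Each camera call takes 0.05 s, during which the arm holds its last target. There are 200 camera calls.

## Working session

There is one attempt and no reset: what is moved stays moved. The work goes in short steps, Python scripts to look and compute and a tool call to move; the robot and the scene stay as the last step left them, time stands still between calls to the robot, and variables do not carry over. Pictures are saved under pics/ and viewed, at most 10 in all, crops included, and the job is handed in when it is done.

Besides the shell and the picture viewer there is one more tool, called as name(argument=value, ...), one argument or row to a line, values as JSON. step_arm: Moves the arm, as the interface text tells. Its arguments: {"type":"object","properties":{"deltas":{"type":"array"},"newtons":{"type":"number"}},"required":["deltas"]}

```bash
mkdir -p pics
cat > h.py <<'E'
import numpy as np, cv2
from station import ctrl
def snap(n,f):
    p,d=ctrl.read_camera(n); cv2.imwrite('pics/'+f+'.png',p[:,:,::-1]); np.savez('pics/'+f,p=p,d=d); return p,d
def pts(n,d):
    c=ctrl.camera_info(n); K=np.array(c['mtx']);R=np.array(c['R']);t=np.array(c['t'])
    v,u=np.mgrid[:d.shape[0],:d.shape[1]]
    X=np.stack([(u-K[0,2])/K[0,0]*d,(v-K[1,2])/K[1,1]*d,d],-1)
    return (X-t)@R
E
python3 - <<'E'
from h import *
for n in('top','scene'): snap(n,n+'0')
s=ctrl.get_state();print(s['time'],s['tool_pos'],s['tcp_rot'])
print(ctrl.camera_info('top'))
E
```

```text
0.1 [0.23447433 0.52420407 0.2093928 ] [-3.86011184e-04  2.08822330e-01  9.77953003e-01 -1.00510268e-03]
{'mtx': array([[420.08471782,   0.        , 278.50527347],
       [  0.        , 420.08471782, 202.34641176],
       [  0.        ,   0.        ,   1.        ]]), 'R': array([[-0.01599036, -0.9997956 , -0.01237195],
       [-0.98229915,  0.01801775, -0.18645038],
       [ 0.18663518,  0.00917154, -0.98238648]]), 't': array([0.02041925, 0.5850182 , 0.88349453])}
```

View pics/top0.png

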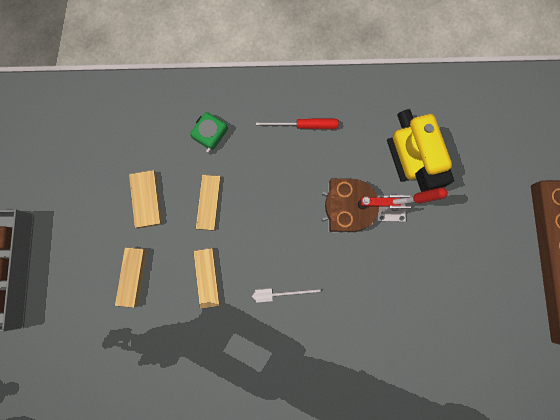

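View pics/scene0.png

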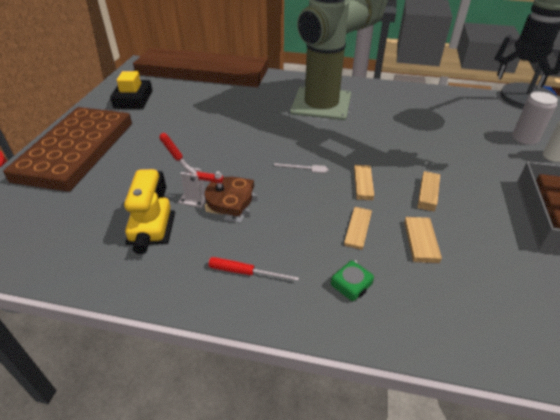

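The top view shows four pale packers at about (145,198), the wide one, then (208,202), (130,277) and (206,277). The fixture's straight edge is at column 330, rows 178–232, facing left, with lips near (325,193) and (325,220). Next I measure the heights and poses.

Run:
```python
from h import *
z=np.load('pics/top0.npz');p,d=z['p'],z['d'];P=pts('top',d)
hsv=cv2.cvtColor(p,cv2.COLOR_RGB2HSV)
bench=P[300:330,60:100].reshape(-1,3);print('bench z',np.median(P[235:245,250:300,2]),np.median(bench[:,2]))
m=((hsv[...,0]>10)&(hsv[...,0]<28)&(hsv[...,1]>50)&(hsv[...,2]>140)).astype(np.uint8)
n,l,st,c=cv2.connectedComponentsWithStats(m)
for i in range(1,n):
    if st[i,4]<400: continue
    q=P[(l==i)];h=np.median(q[:,2]);q=q[abs(q[:,2]-h)<.004]
    (cx,cy),sz,a=cv2.minAreaRect(q[:,:2].astype(np.float32)*1000)
    b=cv2.boxPoints(((cx,cy),sz,a));e=b[1]-b[0];f=b[2]-b[1];e=e if np.linalg.norm(e)>np.linalg.norm(f) else f
    print(c[i].round(),st[i,4],'h',h.round(4),'xy',cx,cy,'sz',sz,'axis deg',np.degrees(np.arctan2(e[1],e[0])))
# fixture
H=P[...,2]; r=np.zeros_like(m);r[170:240,318:385]=1
for nm,lo,hi in(('top',.041,.053),('lip',.015,.03)):
    k=(H>lo)&(H<hi)&(r>0);k&=(d>0)
    q=P[k];print(nm,k.sum(),q.min(0),q.max(0))
    if nm=='lip':
        for v,u in np.argwhere(k)[:60]:
            if u<332: print(u,v,P[v,u].round(4))
    else:
        E=[]
        for v in range(170,240):
            us=np.flatnonzero(k[v])
            if len(us)>5: E.append(P[v,us[0]]);print(v,us[0],us[-1],E[-1].round(4))
a=cv2.resize(p[165:245,310:410],(800,640),interpolation=cv2.INTER_CUBIC)[:600];cv2.imwrite('pics/fx.png',a[:,:,::-1])
```

```text
bench z -0.0012111051242390644 -0.0004683501237337236
[422. 147.] 2139 h 0.1235 xy 694.8496704101562 -315.3941955566406 sz (128.43321228027344, 53.0124397277832) axis deg 14.71703
[144. 199.] 1380 h 0.017 xy 608.3974609375 325.86053466796875 sz (129.28256225585938, 60.52021026611328) axis deg 8.94268
[208. 202.] 999 h 0.0109 xy 598.822509765625 177.45431518554688 sz (43.549442291259766, 129.66175842285156) axis deg -5.672079
[129. 277.] 1124 h 0.0252 xy 427.6686096191406 349.2003173828125 sz (44.48930358886719, 129.79061889648438) axis deg -6.3946724
[206. 278.] 1119 h 0.0173 xy 422.943115234375 177.69708251953125 sz (128.9390869140625, 43.674095153808594) axis deg 7.4634686
top 2132 [ 0.52085091 -0.21327046  0.04100759] [ 0.6400054  -0.09605179  0.0520627 ]
179 330 356 [ 0.6394 -0.1079  0.0442]
180 330 360 [ 0.6374 -0.1079  0.0428]
181 330 362 [ 0.6352 -0.1079  0.0422]
182 330 364 [ 0.6324 -0.1076  0.044 ]
183 330 366 [ 0.6301 -0.1075  0.0438]
184 330 367 [ 0.6272 -0.1071  0.0465]
185 330 369 [ 0.6246 -0.1069  0.0476]
186 330 370 [ 0.6227 -0.107   0.0458]
187 330 371 [ 0.6195 -0.106
[... 2829 characters left out ...]
556 -0.1003  0.0198]
323 218 [ 0.5536 -0.0912  0.0186]
324 218 [ 0.5533 -0.0933  0.0204]
325 218 [ 0.5535 -0.0957  0.0191]
326 218 [ 0.5533 -0.0979  0.0202]
327 218 [ 0.5533 -0.1003  0.0196]
328 218 [ 0.5526 -0.1021  0.0239]
322 219 [ 0.551  -0.0886  0.0212]
323 219 [ 0.5511 -0.091   0.0198]
324 219 [ 0.5508 -0.0931  0.0218]
325 219 [ 0.551  -0.0955  0.0204]
329 219 [ 0.55   -0.1041  0.026 ]
329 220 [ 0.5477 -0.104   0.0257]
329 221 [ 0.5457 -0.1041  0.0238]
329 222 [ 0.5434 -0.1041  0.0235]
329 223 [ 0.5409 -0.1038  0.0248]
329 224 [ 0.5384 -0.1036  0.0263]
329 225 [ 0.5361 -0.1035  0.0266]
329 226 [ 0.5343 -0.1038  0.0227]
329 227 [ 0.5314 -0.1032  0.0272]
329 228 [ 0.5296 -0.1035  0.0238]
```

View pics/fx.png

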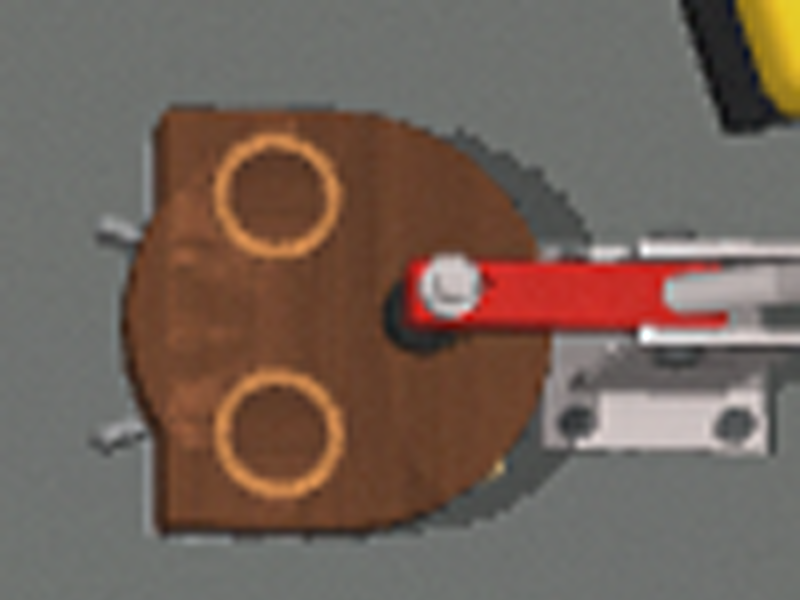

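The crop shows the straight edge at about col 330 with lip tips near (322,193) and (322,219). In metres, the mouth is near (0.581,-0.106), with the into direction ≈ (-0.03,-1). Packer_c is the one at (206,278): height 17–18 mm, measured 129 x 44 mm, centred at (0.423,0.178), long axis at 7.5°. I'll grip it 35 mm from its centre, towards the robot.

```bash
cat >> h.py <<'E'
from scipy.spatial.transform import Rotation as Ro
def pose():
    s=ctrl.get_state(); q=np.array(s['tcp_rot']); return np.array(s['tool_pos']),Ro.from_quat(q[[1,2,3,0]]),s
def down(yang): # tool down, y axis at heading yang (deg)
    a=np.radians(yang); y=np.array([np.cos(a),np.sin(a),0]); z=np.array([0,0,-1.]); return Ro.from_matrix(np.stack([np.cross(y,z),y,z],1))
def go(p,yang):
    t,R,s=pose(); print('offset',R.inv().apply(np.array(p)-t).round(4),'dr',(R.inv()*down(yang)).as_rotvec().round(4))
E
python3 -c "
from h import *
go([.388,.173,.12],97.5)
print(ctrl.camera_info('wrist'))"
```

```text
offset [-0.2836 -0.2577  0.0898] dr [-0.002  -0.0009 -0.5516]
{'mtx': array([[300.68258621,   0.        , 281.74437243],
       [  0.        , 300.68258621, 207.16486711],
       [  0.        ,   0.        ,   1.        ]]), 'mount': array([[-6.71267024e-04, -9.47013811e-01, -3.21192140e-01,
         8.34151036e-02],
       [ 9.99999760e-01, -5.79815167e-04, -3.80376343e-04,
        -4.98141391e-04],
       [ 1.73989576e-04, -3.21192318e-01,  9.47013973e-01,
        -1.64086325e-01],
       [ 0.00000000e+00,  0.00000000e+00,  0.00000000e+00,
         1.00000000e+00]])}
```

step_arm(
  deltas=[
    {"offset":[-0.027,-0.025,0.009],"dr":[0,0,-0.055],"gripper":0.085},
    {"offset":[-0.054,-0.05,0.018],"dr":[0,0,-0.11],"gripper":0.085},
    {"offset":[-0.081,-0.074,0.027],"dr":[0,0,-0.165],"gripper":0.085},
    {"offset":[-0.108,-0.098,0.036],"dr":[0,0,-0.22],"gripper":0.085},
    {"offset":[-0.135,-0.123,0.045],"dr":[0,0,-0.275],"gripper":0.085},
    {"offset":[-0.162,-0.147,0.054],"dr":[0,0,-0.33],"gripper":0.085},
    {"offset":[-0.189,-0.172,0.063],"dr":[0,0,-0.385],"gripper":0.085},
    {"offset":[-0.216,-0.196,0.072],"dr":[0,0,-0.44],"gripper":0.085},
    {"offset":[-0.243,-0.221,0.08],"dr":[0,0,-0.495],"gripper":0.085},
    {"offset":[-0.268,-0.244,0.086],"dr":[0,0,-0.55],"gripper":0.085},
    {"offset":[-0.284,-0.258,0.09],"dr":[0,0,-0.55],"gripper":0.085},
    {"offset":[-0.284,-0.258,0.09],"dr":[0,0,-0.55],"gripper":0.085},
  ],
)

```text
time: 1.1
tool_pos: [0.3892, 0.1699, 0.1194]
tcp_rot: [-0.001, -0.062, 0.998, -0.001]
ft_force: [-0.3, 0.0, 0.4]
gripper_width: 0.995
grip_force: 0.0
```

```bash
cat >> h.py <<'E'
def wpts(d,t,R):
    c=ctrl.camera_info('wrist'); K=np.array(c['mtx']);M=np.array(c['mount'])
    v,u=np.mgrid[:d.shape[0],:d.shape[1]]
    X=np.stack([(u-K[0,2])/K[0,0]*d,(v-K[1,2])/K[1,1]*d,d],-1)
    X=X@M[:3,:3].T+M[:3,3]
    return X@R.as_matrix().T+t
E
python3 - <<'E'
from h import *
t,R,s=pose();print(s['time'],t,s['joints'])
p,d=snap('wrist','w1');P=wpts(d,t,R)
hsv=cv2.cvtColor(p,cv2.COLOR_RGB2HSV)
m=((hsv[...,0]>10)&(hsv[...,0]<28)&(hsv[...,1]>50)&(hsv[...,2]>120)&(d>0)).astype(np.uint8)
n,l,st,c=cv2.connectedComponentsWithStats(m)
for i in range(1,n):
    if st[i,4]<1500: continue
    q=P[(l==i)];h=np.median(q[:,2]);q=q[abs(q[:,2]-h)<.004]
    (cx,cy),sz,a=cv2.minAreaRect(q[:,:2].astype(np.float32)*1000)
    b=cv2.boxPoints(((cx,cy),sz,a));e=b[1]-b[0];f=b[2]-b[1];e=e if np.linalg.norm(e)>np.linalg.norm(f) else f
    print(c[i].round(),st[i],'h',h.round(4),'xy',cx,cy,'sz',sz,'axis deg',np.degrees(np.arctan2(e[1],e[0])))
    print(q[:,:2].min(0),q[:,:2].max(0))
go([.388,.173,.001],97.5)
E
```

```text
1.1 [0.38915588 0.16992477 0.11935289] [ 2.08513628e-01 -1.49118879e-02  1.98635131e+00 -1.65420714e-03
  1.17208404e+00 -1.48582435e+00]
[284. 229.] [ 260  168   50  127 5878] h 0.0188 xy 423.6940612792969 175.82965087890625 sz (130.48179626464844, 43.75914001464844) axis deg 7.4679236
[0.35663218 0.14660959] [0.49073284 0.20540335]
[464. 257.] [ 420  196   93  127 5524] h 0.0267 xy 428.8631591796875 346.463623046875 sz (45.973995208740234, 130.34237670898438) axis deg -7.0409646
[0.36177834 0.31977252] [0.49553018 0.37602164]
[271. 345.] [ 248  322   49   47 1663] h 0.0128 xy 562.5616455078125 178.48109436035156 sz (43.80057907104492, 57.986663818359375) axis deg -5.6095443
[0.53257625 0.15468268] [0.59250369 0.20280786]
offset [0.0003 0.0014 0.1187] dr [-0.0001 -0.0018 -0.0061]
```

View pics/w1.png

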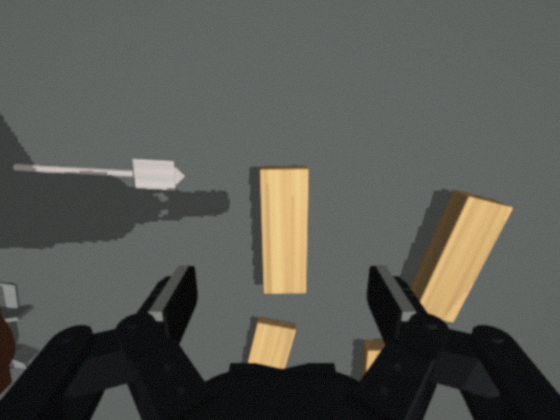

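The wrist view shows packer C at cols 260–308, rows 168–294, between the open fingers. Both views agree to 2 mm, so I descend and close.

step_arm(
  deltas=[
    {"offset":[0,0.002,0.03],"dr":[0,0,-0.006],"gripper":0.085},
    {"offset":[0,0.002,0.06],"dr":[0,0,-0.006],"gripper":0.085},
    {"offset":[0,0.002,0.085],"dr":[0,0,-0.006],"gripper":0.085},
    {"offset":[0,0.002,0.105],"dr":[0,0,-0.006],"gripper":0.085},
    {"offset":[0,0.002,0.115],"dr":[0,0,-0.006],"gripper":0.085},
    {"offset":[0,0.002,0.118],"dr":[0,0,-0.006],"gripper":0.085},
    {"offset":[0,0.002,0.118],"dr":[0,0,-0.006],"gripper":0.06},
    {"offset":[0,0.002,0.118],"dr":[0,0,-0.006],"gripper":0.04},
    {"offset":[0,0.002,0.118],"dr":[0,0,-0.006],"gripper":0.03},
    {"offset":[0,0.002,0.118],"dr":[0,0,-0.006],"gripper":0.03},
    {"offset":[0,0.002,0.118],"dr":[0,0,-0.006],"gripper":0.03},
    {"offset":[0,0.002,0.118],"dr":[0,0,-0.006],"gripper":0.03},
  ],
  newtons=60,
)

```text
time: 2.15
tool_pos: [0.3891, 0.1754, 0.0032]
tcp_rot: [0.001, -0.067, 0.998, 0.0]
ft_force: [0.3, -0.4, 0.2]
gripper_width: 0.353
grip_force: 0.0
```

step_arm(
  deltas=[
    {"offset":[0,0,-0.01],"dr":[0,0,0],"gripper":0.03},
    {"offset":[0,0,-0.03],"dr":[0,0,0],"gripper":0.03},
    {"offset":[0,0,-0.055],"dr":[0,0,0],"gripper":0.03},
    {"offset":[0,0,-0.08],"dr":[0,0,0],"gripper":0.03},
    {"offset":[0,0,-0.08],"dr":[0,0,0],"gripper":0.03},
  ],
)

```text
time: 2.57
tool_pos: [0.393, 0.1764, 0.088]
tcp_rot: [0.005, -0.068, 0.998, 0.001]
ft_force: [0.8, 0.3, 0.6]
gripper_width: 0.351
grip_force: 0.0
```

Run:
```python
from h import *
go([.58+.145*.032,-.1055+.145,.08],-1.8)
t,R,s=pose();print(s['joints'],s['ft_force'])
```

```text
offset [-0.1713 -0.1615  0.0098] dr [0.0103 0.0073 1.7375]
[ 2.20356133e-01  3.81874190e-02  2.00856131e+00  2.63445241e-05
  1.08376393e+00 -1.48571803e+00] [0.83422545 0.29172121 0.61237459]
```

The fingers closed to 30 mm with no grip force, so I look again.

```bash
cat >> h.py <<'E'
def packers(p,P,d,mn=400):
    hsv=cv2.cvtColor(p,cv2.COLOR_RGB2HSV)
    m=((hsv[...,0]>10)&(hsv[...,0]<28)&(hsv[...,1]>50)&(hsv[...,2]>120)&(d>0)).astype(np.uint8)
    n,l,st,c=cv2.connectedComponentsWithStats(m)
    for i in range(1,n):
        if st[i,4]<mn: continue
        q=P[(l==i)];h=np.median(q[:,2]);q=q[abs(q[:,2]-h)<.005]
        (cx,cy),sz,a=cv2.minAreaRect(q[:,:2].astype(np.float32)*1000)
        b=cv2.boxPoints(((cx,cy),sz,a));e=b[1]-b[0];f=b[2]-b[1];e=e if np.linalg.norm(e)>np.linalg.norm(f) else f
        print(c[i].round(),st[i],'h',h.round(4),'xy',cx,cy,'sz',sz,'axis deg',np.degrees(np.arctan2(e[1],e[0])))
E
python3 - <<'E'
from h import *
t,R,s=pose();print(s['time'],t,s['gripper_width'],s['grip_force'])
p,d=snap('wrist','w2');packers(p,wpts(d,t,R),d,1500)
print('top');p2,d=snap('top','t2');packers(p2,pts('top',d),d)
E
```

```text
2.5667 [0.3930117  0.17637605 0.08803821] 0.3511192210867793 0.0
[277. 236.] [ 249  169   56  139 7203] h 0.0188 xy 423.735595703125 175.78607177734375 sz (130.5276336669922, 44.078895568847656) axis deg 7.5214124
[477. 269.] [ 425  202  109  139 6732] h 0.0267 xy 428.8702392578125 347.0220031738281 sz (46.01539993286133, 130.47589111328125) axis deg -6.5639515
top
[422. 147.] [ 393  114   59   65 2063] h 0.1221 xy 695.21923828125 -315.3623962402344 sz (129.83404541015625, 53.36213684082031) axis deg 14.515563
[144. 198.] [ 129  170   31   58 1387] h 0.0169 xy 608.5938110351562 325.762939453125 sz (130.0484161376953, 60.1399040222168) axis deg 8.680753
[208. 202.] [ 196  175   24   55 1012] h 0.0109 xy 598.7012329101562 177.1693115234375 sz (43.91162872314453, 130.5194091796875) axis deg -5.6521697
[131. 262.] [120 247  23  31 538] h 0.0253 xy 458.3912658691406 345.1714782714844 sz (44.63323211669922, 67.78802490234375) axis deg -7.0177865
[205. 267.] [194 248  23  41 688] h 0.0171 xy 443.0832824707031 180.31301879882812 sz (88.81143951416016, 43.27549362182617) axis deg 7.6577625
```

View pics/w2.png

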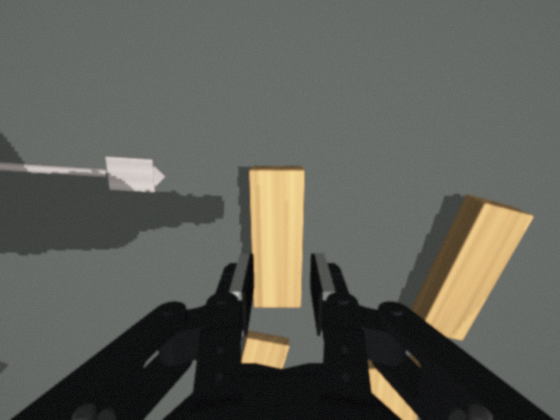

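The wrist view shows packer C still at cols 249–305, rows 169–307, unmoved, with the fingers above it. I'll check from depth where the fingertips really are in the tool frame, for w1 and w2.

Run:
```python
from h import *
I=Ro.identity()
for f in('w1','w2'):
    z=np.load('pics/%s.npz'%f);p,d=z['p'],z['d']
    T=wpts(d,np.zeros(3),I)
    for a,b in((120,281),(281,450)):
        k=np.zeros(d.shape,bool);k[230:345,a:b]=1
        k&=(d>0)&(d<.2)&(p.max(-1)<140)
        q=T[k]
        if len(q)==0: print(f,'none');continue
        print(f,a,len(q),'pct z max',np.percentile(q[:,2],[50,90,99,100]).round(4))
        for lo in(-.05,-.035,-.025,-.015,-.005):
            s=q[(q[:,2]>lo)&(q[:,2]<lo+.01)]
            if len(s): print('  z',lo,len(s),'x',s[:,0].min().round(4),s[:,0].max().round(4),'y',s[:,1].min().round(4),s[:,1].max().round(4))
```

```text
w1 120 3944 pct z max [-0.0659 -0.0445 -0.0364 -0.034 ]
  z -0.05 575 x -0.0104 0.0129 y -0.0563 -0.0421
  z -0.035 10 x -0.0081 0.0073 y -0.043 -0.0427
w1 281 4066 pct z max [-0.0665 -0.0448 -0.0366 -0.0337]
  z -0.05 558 x -0.0104 0.0126 y 0.0418 0.0564
  z -0.035 13 x -0.007 0.0079 y 0.0422 0.0429
w2 120 6109 pct z max [-0.075  -0.0434 -0.0282 -0.0214]
  z -0.05 441 x -0.0104 0.0127 y -0.0288 -0.015
  z -0.035 264 x -0.0104 0.0125 y -0.0288 -0.0151
  z -0.025 12 x -0.0006 0.0083 y -0.0154 -0.0151
w2 281 6164 pct z max [-0.075  -0.0435 -0.0281 -0.0221]
  z -0.05 433 x -0.0106 0.0126 y 0.0147 0.0285
  z -0.035 263 x -0.0102 0.0125 y 0.0147 0.0284
  z -0.025 15 x 0.0003 0.0087 y 0.0147 0.0149
```

At 85 mm opening the tips sit 34 mm behind the stated TCP, and at 30 mm they sit 22 mm behind. That is about 20 mm shorter than documented, which explains the clean miss. I check hold_point_z and work out the next descent from the measured tips.

Run:
```python
from h import *
print(ctrl.hold_point_z)
go([.389,.172,-.016],97.5)
```

```text
0.0187
offset [ 0.0017 -0.0035  0.1002] dr [0.0003 0.004  0.0042]
```

step_arm(
  deltas=[
    {"offset":[0.002,-0.003,0.02],"dr":[0,0,0.004],"gripper":0.085},
    {"offset":[0.002,-0.003,0.04],"dr":[0,0,0.004],"gripper":0.085},
    {"offset":[0.002,-0.003,0.06],"dr":[0,0,0.004],"gripper":0.085},
    {"offset":[0.002,-0.003,0.075],"dr":[0,0,0.004],"gripper":0.085},
    {"offset":[0.002,-0.003,0.08],"dr":[0,0,0.004],"gripper":0.085},
    {"offset":[0.002,-0.003,0.085],"dr":[0,0,0.004],"gripper":0.085},
    {"offset":[0.002,-0.003,0.092],"dr":[0,0,0.004],"gripper":0.085},
    {"offset":[0.002,-0.003,0.099],"dr":[0,0,0.004],"gripper":0.085},
    {"offset":[0.002,-0.003,0.099],"dr":[0,0,0.004],"gripper":0.085},
    {"offset":[0.002,-0.003,0.099],"dr":[0,0,0.004],"gripper":0.085},
  ],
)

```text
time: 3.5
tool_pos: [0.3869, 0.1721, -0.0166]
tcp_rot: [-0.0, -0.066, 0.998, -0.0]
ft_force: [0.0, -0.3, -1.0]
gripper_width: 0.998
grip_force: 0.0
```

step_arm(
  deltas=[
    {"offset":[0,0,0],"dr":[0,0,0],"gripper":0.065},
    {"offset":[0,0,0],"dr":[0,0,0],"gripper":0.05},
    {"offset":[0,0,0],"dr":[0,0,0],"gripper":0.035},
    {"offset":[0,0,0],"dr":[0,0,0],"gripper":0.03},
    {"offset":[0,0,0],"dr":[0,0,0],"gripper":0.03},
    {"offset":[0,0,0],"dr":[0,0,0],"gripper":0.03},
    {"offset":[0,0,0],"dr":[0,0,0],"gripper":0.03},
  ],
  newtons=50,
)

```text
time: 4.08
tool_pos: [0.3877, 0.1723, -0.0158]
tcp_rot: [0.001, -0.066, 0.998, 0.0]
ft_force: [-0.9, -0.1, 6.5]
gripper_width: 0.496
grip_force: 51.5
```

Gripped at about 42 mm with 51 N. I lift it and check.

step_arm(
  deltas=[
    {"offset":[0,0,-0.005],"dr":[0,0,0],"gripper":0.03},
    {"offset":[0,0,-0.015],"dr":[0,0,0],"gripper":0.03},
    {"offset":[0,0,-0.03],"dr":[0,0,0],"gripper":0.03},
    {"offset":[0,0,-0.045],"dr":[0,0,0],"gripper":0.03},
    {"offset":[0,0,-0.06],"dr":[0,0,0],"gripper":0.03},
    {"offset":[0,0,-0.07],"dr":[0,0,0],"gripper":0.03},
    {"offset":[0,0,-0.07],"dr":[0,0,0],"gripper":0.03},
    {"offset":[0,0,-0.07],"dr":[0,0,0],"gripper":0.03},
  ],
)

```text
time: 4.75
tool_pos: [0.3873, 0.1722, 0.0541]
tcp_rot: [0.001, -0.066, 0.998, 0.0]
ft_force: [0.4, -0.1, -0.1]
gripper_width: 0.502
grip_force: 50.8
```

Run:
```python
from h import *
t,R,s=pose();print(t,s['ft_force'],s['grip_force'],s['gripper_width'])
p,d=snap('wrist','w3');T=wpts(d,np.zeros(3),Ro.identity())
hsv=cv2.cvtColor(p,cv2.COLOR_RGB2HSV)
m=(hsv[...,0]>10)&(hsv[...,0]<28)&(hsv[...,1]>50)&(hsv[...,2]>120)&(d>.1)&(d<.215)
q=T[m];print(m.sum(),q.min(0),q.max(0),np.percentile(q,[1,50,99],axis=0))
A=np.c_[q[:,:2],np.ones(len(q))];k=np.linalg.lstsq(A,q[:,2],rcond=None)[0];print('plane',k)
print(cv2.minAreaRect(q[:,:2].astype(np.float32)*1000))
go([.58+.16*.032,-.1055+.16,.055],-1.8)
```

```text
[0.38732673 0.17215359 0.05406725] [ 0.37619209 -0.11388162 -0.10885918] 50.810590982437134 0.5017736228666694
13209 [-0.05575495 -0.02254073 -0.0365108 ] [0.02921157 0.1980931  0.03448998] [[-0.05136706 -0.02122758 -0.03580554]
 [-0.0077687   0.00264713 -0.03444033]
 [ 0.02829636  0.19182806  0.02840661]]
plane [-0.00286593  0.3365672  -0.03415257]
((-14.066913604736328, 87.93692016601562), (84.85498046875, 220.42689514160156), 0.4798870086669922)
offset [-0.1815 -0.1425 -0.0018] dr [-4.0000e-04 -2.0000e-04  1.7334e+00]
```

View pics/w3.png

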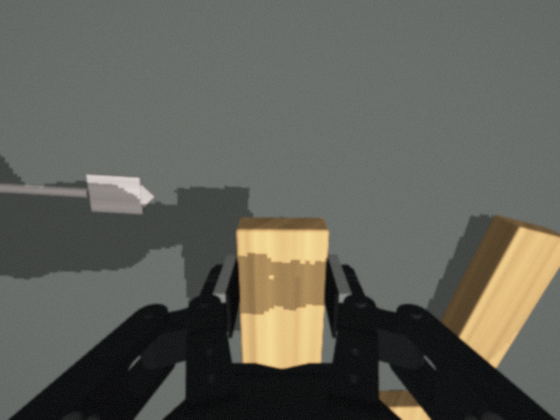

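The packer is held level and centred, cols 237–328 between the pads. Now I move it to the front of the mouth, turning −99°.

step_arm(
  deltas=[
    {"offset":[-0.008,-0.006,0],"dr":[0,0,0.08],"gripper":0.03},
    {"offset":[-0.02,-0.016,0],"dr":[0,0,0.18],"gripper":0.03},
    {"offset":[-0.035,-0.027,0],"dr":[0,0,0.28],"gripper":0.03},
    {"offset":[-0.05,-0.039,0],"dr":[0,0,0.38],"gripper":0.03},
    {"offset":[-0.065,-0.051,0],"dr":[0,0,0.49],"gripper":0.03},
    {"offset":[-0.08,-0.063,0],"dr":[0,0,0.6],"gripper":0.03},
    {"offset":[-0.095,-0.075,0],"dr":[0,0,0.71],"gripper":0.03},
    {"offset":[-0.11,-0.087,0],"dr":[0,0,0.82],"gripper":0.03},
    {"offset":[-0.125,-0.098,0],"dr":[0,0,0.93],"gripper":0.03},
    {"offset":[-0.14,-0.11,0],"dr":[0,0,1.04],"gripper":0.03},
    {"offset":[-0.155,-0.121,0],"dr":[0,0,1.15],"gripper":0.03},
    {"offset":[-0.165,-0.13,0],"dr":[0,0,1.23],"gripper":0.03},
  ],
)

```text
time: 5.8
tool_pos: [0.5678, 0.064, 0.0519]
tcp_rot: [-0.001, 0.525, 0.851, -0.001]
ft_force: [0.4, -0.1, -0.2]
gripper_width: 0.497
grip_force: 50.8
```

Run:
```python
from h import *
go([.58+.16*.032,-.1055+.16,.055],-1.8)
```

```text
offset [-0.0163  0.0112 -0.0032] dr [-2.000e-03 -4.000e-04  4.979e-01]
```

step_arm(
  deltas=[
    {"offset":[-0.003,0.002,0],"dr":[0,0,0.1],"gripper":0.03},
    {"offset":[-0.006,0.004,0],"dr":[0,0,0.21],"gripper":0.03},
    {"offset":[-0.01,0.007,0],"dr":[0,0,0.32],"gripper":0.03},
    {"offset":[-0.014,0.009,0],"dr":[0,0,0.42],"gripper":0.03},
    {"offset":[-0.016,0.011,0],"dr":[0,0,0.5],"gripper":0.03},
    {"offset":[-0.016,0.011,0],"dr":[0,0,0.5],"gripper":0.03},
    {"offset":[-0.016,0.011,0],"dr":[0,0,0.5],"gripper":0.03},
    {"offset":[-0.016,0.011,0],"dr":[0,0,0.5],"gripper":0.03},
  ],
)

```text
time: 6.47
tool_pos: [0.5836, 0.0557, 0.0524]
tcp_rot: [-0.001, 0.716, 0.698, -0.001]
ft_force: [-0.6, 0.4, -0.9]
gripper_width: 0.497
grip_force: 50.8
```

Run:
```python
from h import *
t,R,s=pose();print(t,R.as_matrix()[:,1],s['joints'])
go([.58+.16*.032,-.1055+.16,.055],-1.8)
snap('wrist','w4');p,d=snap('top','t4')
a=cv2.resize(p[150:250,230:400],(800,471),interpolation=cv2.INTER_CUBIC)
b=cv2.resize(cv2.imread('pics/w4.png'),None,fx=.01,fy=.01)
cv2.imwrite('pics/t4c.png',a[:,:,::-1])
```

```text
[0.58357525 0.05566381 0.05241035] [ 0.99965227 -0.02627945 -0.00217358] [-5.25329019e-02  4.04405450e-01  1.64044376e+00  9.94255238e-05
  1.09892010e+00 -2.62954950e-02]
offset [-0.0011  0.0016 -0.0026] dr [-0.0022 -0.0001  0.0051]
```

View pics/w4.png

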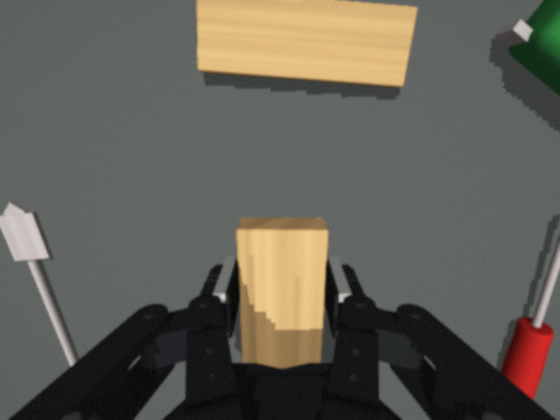

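View pics/t4c.png

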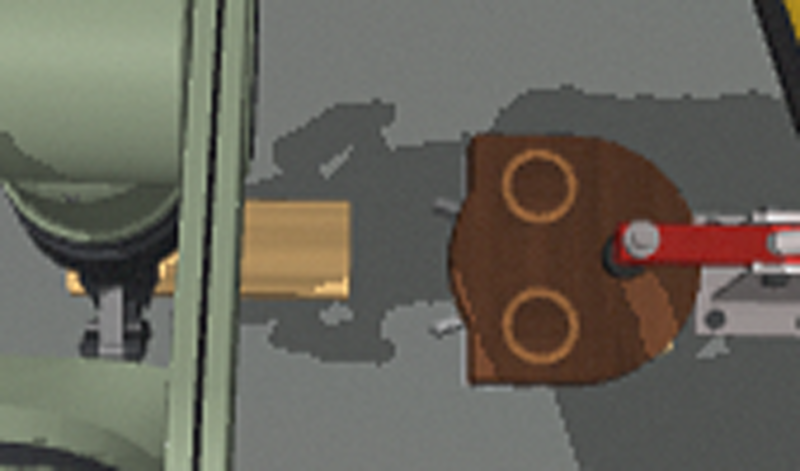

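In the top view the packer's free end is centred just above the line between the lips, with its end 45 mm short of them. I lower it to just above the bench and measure against the lips.

step_arm(
  deltas=[
    {"offset":[0,0.001,0.015],"dr":[0,0,0.005],"gripper":0.03},
    {"offset":[0,0.001,0.03],"dr":[0,0,0.005],"gripper":0.03},
    {"offset":[0,0.001,0.045],"dr":[0,0,0.005],"gripper":0.03},
    {"offset":[0,0.001,0.056],"dr":[0,0,0.005],"gripper":0.03},
    {"offset":[0,0.001,0.062],"dr":[0,0,0.005],"gripper":0.03},
    {"offset":[0,0.001,0.066],"dr":[0,0,0.005],"gripper":0.03},
    {"offset":[0,0.001,0.066],"dr":[0,0,0.005],"gripper":0.03},
    {"offset":[0,0.001,0.066],"dr":[0,0,0.005],"gripper":0.03},
  ],
)

```text
time: 7.23
tool_pos: [0.586, 0.0555, -0.0121]
tcp_rot: [0.0, 0.719, 0.695, 0.0]
ft_force: [0.9, 0.2, 0.2]
gripper_width: 0.501
grip_force: 50.8
```

Run:
```python
from h import *
t,R,s=pose();print(t,s['ft_force'],R.as_matrix()[:,1])
p,d=snap('top','t5');P=pts('top',d)
hsv=cv2.cvtColor(p,cv2.COLOR_RGB2HSV)
m=(hsv[...,0]>8)&(hsv[...,0]<28)&(hsv[...,1]>60)&(hsv[...,2]>90)&(d>0)&(P[...,2]>.012)&(P[...,2]<.026)
m[:170]=0;m[240:]=0;m[:,:230]=0;m[:,324:]=0
for u in range(270,324):
    v=np.flatnonzero(m[:,u])
    if len(v)>8: a,b=P[v[0],u],P[v[-1],u];print(u,v[0],v[-1],'y',a[1].round(4),'x',b[0].round(4),a[0].round(4),'mid',((a+b)/2)[0].round(4),np.median(P[v,u,2]).round(4))
# lips: light grey pixels
g=(P[...,2]>.012)&(P[...,2]<.026)&(d>0)
for v in range(186,226):
    for u in np.flatnonzero(g[v,318:328])+318: print('L',u,v,P[v,u].round(4))
```

```text
[ 0.58598767  0.05551029 -0.01213372] [0.89316988 0.15295406 0.15698176] [ 9.99462116e-01 -3.27865845e-02  7.20416607e-04]
282 198 216 y 0.0024 x 0.5599 0.6024 mid 0.5812 0.02
283 198 216 y 0.0001 x 0.5604 0.6025 mid 0.5814 0.0199
284 198 216 y -0.0022 x 0.5601 0.6017 mid 0.5809 0.0201
285 198 216 y -0.0046 x 0.5602 0.6022 mid 0.5812 0.0206
286 198 216 y -0.0069 x 0.5601 0.6022 mid 0.5812 0.0205
287 198 216 y -0.0092 x 0.5596 0.6019 mid 0.5808 0.0207
288 198 216 y -0.0115 x 0.5601 0.6022 mid 0.5812 0.0197
289 198 216 y -0.0138 x 0.5596 0.6018 mid 0.5807 0.0197
290 198 216 y -0.0162 x 0.5596 0.6025 mid 0.5811 0.019
291 198 216 y -0.0185 x 0.5594 0.6015 mid 0.5805 0.0193
292 198 216 y -0.0208 x 0.5593 0.602 mid 0.5807 0.0211
293 198 216 y -0.0231 x 0.5592 0.6013 mid 0.5803 0.02
294 198 216 y -0.0255 x 0.5595 0.6017 mid 0.5806 0.0196
295 198 216 y -0.0279 x 0.5592 0.6024 mid 0.5808 0.0202
296 198 216 y -0.03 x 0.5592 0.6012 mid 0.5802 0.0201
297 198 216 y -0.0324 x 0.5595 0.6014 mid 0.5805 0.0205
298 198 216 y -0.0347 x 0.5592 0.601 mid 0.5801 0.0197
299 198 216 y -0.0371 x 0.559 0.6014
[... 630 characters left out ...]
-0.1001  0.0181]
L 325 201 [ 0.5924 -0.0967  0.0238]
L 325 202 [ 0.5906 -0.0969  0.0211]
L 325 209 [ 0.5734 -0.0958  0.0256]
L 325 210 [ 0.5721 -0.0963  0.0197]
L 326 213 [ 0.564  -0.0978  0.0257]
L 327 216 [ 0.5573 -0.1     0.0239]
L 326 217 [ 0.5554 -0.0979  0.0216]
L 327 217 [ 0.5555 -0.1003  0.0203]
L 323 218 [ 0.5528 -0.0906  0.0243]
L 324 218 [ 0.5533 -0.0933  0.0204]
L 325 218 [ 0.5534 -0.0956  0.02  ]
L 326 218 [ 0.5537 -0.0982  0.0175]
L 327 218 [ 0.5535 -0.1004  0.0186]
L 322 219 [ 0.5511 -0.0886  0.0206]
L 323 219 [ 0.5506 -0.0906  0.0232]
L 324 219 [ 0.551  -0.0932  0.0204]
L 325 219 [ 0.5507 -0.0953  0.0221]
L 326 219 [ 0.5515 -0.0982  0.0166]
L 323 220 [ 0.5497 -0.0915  0.014 ]
```

The lip midpoint is x≈0.582 at y=-0.095, and the packer's line would meet it at about 0.579. I shift +2.5 mm in tool y, lower 2.5 mm, and slide in about 80 mm gently.

step_arm(
  deltas=[
    {"offset":[0,0.0025,0.0025],"dr":[0,0,0],"gripper":0.03},
    {"offset":[-0.01,0.0025,0.0025],"dr":[0,0,0],"gripper":0.03},
    {"offset":[-0.02,0.0025,0.0025],"dr":[0,0,0],"gripper":0.03},
    {"offset":[-0.03,0.0025,0.0025],"dr":[0,0,0],"gripper":0.03},
    {"offset":[-0.038,0.0025,0.0025],"dr":[0,0,0],"gripper":0.03},
    {"offset":[-0.045,0.0025,0.0025],"dr":[0,0,0],"gripper":0.03},
    {"offset":[-0.05,0.0025,0.0025],"dr":[0,0,0],"gripper":0.03},
    {"offset":[-0.055,0.0025,0.0025],"dr":[0,0,0],"gripper":0.03},
    {"offset":[-0.055,0.0025,0.0025],"dr":[0,0,0],"gripper":0.03},
  ],
)

```text
time: 8.03
tool_pos: [0.5862, -0.0007, -0.015]
tcp_rot: [0.0, 0.719, 0.695, -0.0]
ft_force: [-0.3, -0.4, -0.4]
gripper_width: 0.502
grip_force: 50.8
```

step_arm(
  deltas=[
    {"offset":[-0.004,0,0],"dr":[0,0,0],"gripper":0.03},
    {"offset":[-0.008,0,0],"dr":[0,0,0],"gripper":0.03},
    {"offset":[-0.012,0,0],"dr":[0,0,0],"gripper":0.03},
    {"offset":[-0.016,0,0],"dr":[0,0,0],"gripper":0.03},
    {"offset":[-0.02,0,0],"dr":[0,0,0],"gripper":0.03},
    {"offset":[-0.02,0,0],"dr":[0,0,0],"gripper":0.03},
  ],
)

```text
time: 8.53
tool_pos: [0.5857, -0.0203, -0.015]
tcp_rot: [0.0, 0.719, 0.695, -0.0]
ft_force: [0.2, -0.2, -0.5]
gripper_width: 0.497
grip_force: 50.8
```

No contact force, and the end is about 15 mm under the edge. I keep going in smaller moves.

step_arm(
  deltas=[
    {"offset":[-0.004,0,0],"dr":[0,0,0],"gripper":0.03},
    {"offset":[-0.008,0,0],"dr":[0,0,0],"gripper":0.03},
    {"offset":[-0.012,0,0],"dr":[0,0,0],"gripper":0.03},
    {"offset":[-0.016,0,0],"dr":[0,0,0],"gripper":0.03},
    {"offset":[-0.02,0,0],"dr":[0,0,0],"gripper":0.03},
    {"offset":[-0.024,0,0],"dr":[0,0,0],"gripper":0.03},
    {"offset":[-0.028,0,0],"dr":[0,0,0],"gripper":0.03},
    {"offset":[-0.031,0,0],"dr":[0,0,0],"gripper":0.03},
    {"offset":[-0.034,0,0],"dr":[0,0,0],"gripper":0.03},
    {"offset":[-0.034,0,0],"dr":[0,0,0],"gripper":0.03},
  ],
)

```text
time: 9.37
tool_pos: [0.5845, -0.0542, -0.015]
tcp_rot: [0.0, 0.719, 0.695, -0.0]
ft_force: [0.5, 0.2, -0.8]
gripper_width: 0.5
grip_force: 50.8
```

step_arm(
  deltas=[
    {"offset":[-0.001,0,0],"dr":[0,0,0],"gripper":0.03},
    {"offset":[-0.002,0,0],"dr":[0,0,0],"gripper":0.03},
    {"offset":[-0.003,0,0],"dr":[0,0,0],"gripper":0.03},
    {"offset":[-0.003,0,0],"dr":[0,0,0],"gripper":0.03},
  ],
)

```text
time: 9.7
tool_pos: [0.5844, -0.0566, -0.015]
tcp_rot: [0.0, 0.719, 0.695, -0.0]
ft_force: [0.4, -0.4, -0.0]
gripper_width: 0.502
grip_force: 50.8
```

step_arm(
  deltas=[
    {"offset":[-0.001,0,0],"dr":[0,0,0],"gripper":0.03},
    {"offset":[-0.002,0,0],"dr":[0,0,0],"gripper":0.03},
    {"offset":[-0.003,0,0],"dr":[0,0,0],"gripper":0.03},
    {"offset":[-0.003,0,0],"dr":[0,0,0],"gripper":0.03},
  ],
)

```text
time: 10.03
tool_pos: [0.5842, -0.0594, -0.0151]
tcp_rot: [-0.0, 0.719, 0.695, 0.0]
ft_force: [-0.0, -0.2, -0.5]
gripper_width: 0.498
grip_force: 50.8
```

step_arm(
  deltas=[
    {"offset":[-0.001,0,0],"dr":[0,0,0],"gripper":0.03},
    {"offset":[-0.002,0,0],"dr":[0,0,0],"gripper":0.03},
    {"offset":[-0.002,0,0],"dr":[0,0,0],"gripper":0.03},
  ],
)

```text
time: 10.28
tool_pos: [0.5841, -0.0594, -0.0151]
tcp_rot: [-0.001, 0.719, 0.695, 0.001]
ft_force: [0.1, 7.0, 0.4]
gripper_width: 0.503
grip_force: 50.9
```

Contact with the stop at exactly the predicted depth (7 N). I lower slightly, release and rise.

step_arm(
  deltas=[
    {"offset":[0,0,0.001],"dr":[0,0,0],"gripper":0.03},
    {"offset":[0,0,0.001],"dr":[0,0,0],"gripper":0.045},
    {"offset":[0,0,0.001],"dr":[0,0,0],"gripper":0.055},
    {"offset":[0,0,0.001],"dr":[0,0,0],"gripper":0.065},
    {"offset":[0,0,0.001],"dr":[0,0,0],"gripper":0.07},
    {"offset":[0,0,0.001],"dr":[0,0,0],"gripper":0.07},
    {"offset":[0,0,0.001],"dr":[0,0,0],"gripper":0.07},
  ],
)

```text
time: 10.87
tool_pos: [0.5842, -0.0618, -0.016]
tcp_rot: [0.0, 0.719, 0.695, -0.0]
ft_force: [-0.5, 0.1, 0.1]
gripper_width: 0.819
grip_force: 0.0
```

step_arm(
  deltas=[
    {"offset":[0,0,-0.01],"dr":[0,0,0],"gripper":0.07},
    {"offset":[0,0,-0.03],"dr":[0,0,0],"gripper":0.07},
    {"offset":[0.01,0,-0.06],"dr":[0,0,0],"gripper":0.07},
    {"offset":[0.04,0,-0.09],"dr":[0,0,0],"gripper":0.07},
    {"offset":[0.07,0,-0.12],"dr":[0,0,0],"gripper":0.07},
    {"offset":[0.1,0,-0.14],"dr":[0,0,0],"gripper":0.07},
    {"offset":[0.13,0,-0.15],"dr":[0,0,0],"gripper":0.07},
    {"offset":[0.16,0,-0.16],"dr":[0,0,0],"gripper":0.07},
    {"offset":[0.19,0,-0.17],"dr":[0,0,0],"gripper":0.07},
    {"offset":[0.22,0,-0.17],"dr":[0,0,0],"gripper":0.07},
    {"offset":[0.24,0,-0.17],"dr":[0,0,0],"gripper":0.07},
    {"offset":[0.24,0,-0.17],"dr":[0,0,0],"gripper":0.07},
  ],
)

```text
time: 11.87
tool_pos: [0.592, 0.1826, 0.1554]
tcp_rot: [-0.0, 0.717, 0.697, 0.001]
ft_force: [-0.7, -0.3, 0.3]
gripper_width: 0.821
grip_force: 0.0
```

Run:
```python
from h import *
p,d=snap('top','t6');P=pts('top',d);packers(p,P,d)
cv2.imwrite('pics/t6c.png',cv2.resize(p[150:250,230:400],(800,471),interpolation=cv2.INTER_CUBIC)[:,:,::-1])
```

```text
[421. 146.] [ 393  114   59   65 1760] h 0.1194 xy 694.8756103515625 -314.6033630371094 sz (129.39720153808594, 53.366634368896484) axis deg 14.718422
[143. 200.] [ 129  173   31   51 1125] h 0.0169 xy 611.9963989257812 326.9012756347656 sz (123.52214050292969, 60.861656188964844) axis deg 8.797083
[208. 202.] [ 196  175   24   55 1014] h 0.0109 xy 598.45703125 177.1171417236328 sz (43.91693115234375, 130.48355102539062) axis deg -5.526761
[310. 206.] [296 197  31  20 540] h 0.0169 xy 582.7847290039062 -65.35923767089844 sz (66.7920913696289, 43.70093536376953) axis deg 88.78333
```

View pics/t6c.png

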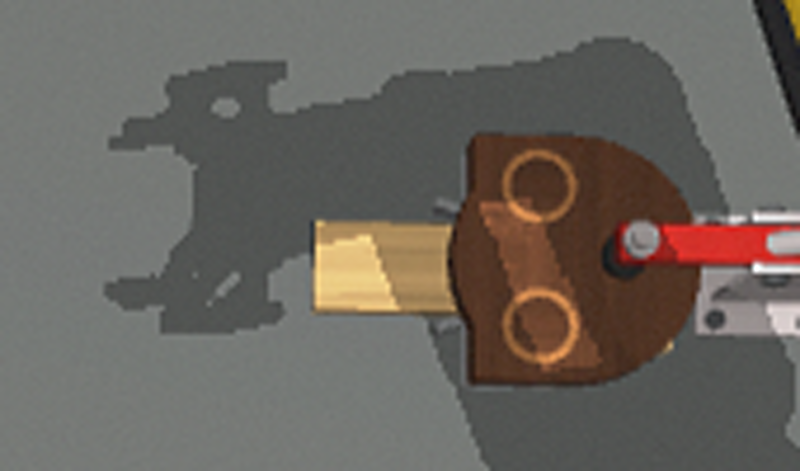

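In the top view the packer lies flat between the lips (crop cols 315–455, rows 220–312). Its outer end is about 74 mm in front of the edge, which puts it home at the stop, and packers B and D, the only others in view, have not moved. I hand in.

```bash
python3 -c "
from station import ctrl
print(ctrl.finish_job())"
```

```text
the job is handed in; nothing more can be done
None
```

The 44 x 18 mm packer lies flat and fully home against the stop between the brackets, the gripper touched no other packer or tool, and the job is handed in; the hand-in returned no verdict.

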